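# Load the indexing fixture and hold its index plunger back

## Robot

A 7-joint arm with a two-finger parallel gripper is mounted at the origin on the work surface. World frame = base frame: x ahead of the robot, y to its left, z up, the work surface at z = 0. Lengths are in m, angles in rad, forces in N, time in s.
With the tool pointing down it reaches from about 0.425 to 1.025 m from the base axis. Payload 3.6 kg.
Tool frame: the origin (TCP) lies between the finger pads; the fingertips stand 17 mm ahead of it and the grasp point (between the pads) lies 2 mm behind it; z points along the fingers, y is the direction in which the jaws open and shut (so a half turn about z gives the same grasp; the last joint's range is limited). The gripper opens to 85 mm and grips with 20 to 120 N. Pads are 22 mm wide; open, the fingers measure 114 mm over their backs; the gripper's body (76 mm by 85 mm) begins 54 mm behind the grasp point. The pads swing forward as they close: fully open they stand 13 mm farther back than shut.
Start: joints at [-1.26, 0.591, 0.048, 1.609, -0.033, 0.943, -0.034], TCP at [0.285, 0.667, 0.248] pointing down, gripper open.
Joint ranges: [-2.69, 2.69], [-0.47, 2.24], [-1.27, 1.36], [0.19, 2.51], [-1.53, 4.68], [0.08, 2.07], [-3.09, 3.09]. Speed limits (rad/s): [2.57, 2.57, 3.14, 3.14, 3.14, 3.14, 3.14].

## Interface

Orientations are given as a rotation vector (axis times angle).
In Python, from rig import ctrl gives the robot as it stands.
- The arm moves only by the tool servo_tool, never from a script. Its argument "deltas" is one flat list of numbers, 5 for each row, row after row: the shift along the world's x, y, z in cm, then the turn about the world's z in units of 6 degrees (1.0 is 6 degrees), then the opening, from -1 (shut) to 1 (fully open). In form: [x, y, z, turn, hand, x, y, z, turn, hand, ...]. A call has 1 to 12 rows; each row is the pose to reach, as a shift and turn from the pose commanded when the call began; what a row does not reach only later rows make up. A row lasts 1/12 s, in which the tool goes at most 41.7 mm and 7.16 degrees, less where a joint would pass 70% of its speed; a pose out of reach is approached as far as the arm can. A call with a gripper value outside its range is refused whole. The fingers move at their own pace and stop on an object; "force" is the grip in N (left out, the last holds). Time passes only in rows, so rows that repeat a pose let the fingers close. It gives the time, the measured TCP pose, the force and the opening at its end, in the units of the state.
- ctrl.get_state(): the state, without advancing time (a new reading comes with each control period).
- ctrl.snapshot(name): name is "scene" or "top" or "wrist"; returns the picture (384x512x3 uint8, blue, green, red); there is no depth.
- ctrl.camera_model(name): a dict with "fov_y" (degrees; the focal length in pixels is half the picture's height over the tangent of half this angle, whatever the lens; pixels are square), "cx", "cy" (the principal point, pixels), "k1" (the pictures are not rectified: a ray, as slopes to the right and down, at radius r is drawn at 1 + k1 r^2 times it, then the intrinsics apply), "R" (3x3) and "t" (3): a world point X has camera coordinates R X + t. Camera axes: x right, y down, z forward; pixel columns grow to the right and rows downward; lengths in m; the calibration is good to about 2 mm. A picture is of the moment at which its call begins: read the wrist's pose just before it. camera_model takes no time and is no camera call; for the wrist camera it gives the pose at the moment of the call.
- ctrl.job_done(): hands the job in, once; it reports no verdict.
The state is a dict: "t": time; "joints": joint angles; "qd": joint speeds; "tau": joint torques, N m; "tool_pos": TCP position; "tcp_rot": TCP orientation; "wrist_force": force on the tool from outside, world axes, zero at the start; "wrist_torque": the same for the moment, N m; "gripper_width": finger opening in m.
Only numpy, scipy, OpenCV 4.12 (cv2) and the standard library are available. Lean on these libraries where they do the work, as an engineer would, in place of code of your own. Each camera call takes 0.05 s, during which the arm holds its last target.

## Task

Set one of the two brass flanged bushes, flange down and without dropping it, fully home in the round nest of the blue indexing fixture and let go of it. Then grip the red knob of the fixture's index plunger, pull it straight up, fully back against its spring, so that the pin stands clear of its hole in the disc, and finish while still holding it there. Leave the other bush, the tools and the other things on the bench where they are.

Things in the scene. Friction and masses are not known exactly. Their poses are not given: they have to be found in the camera images.
- fixture: indexing fixture bolted to the bench: blue base (dia 236), steel disc (dia 216, top 44 above the bench) with a ring of index holes, square aluminium nest block (72 x 72, top at 60) in the middle. Origin: on the bench right below the nest; z up. The plunger stands 95 along its +y, in a blue bracket 36 wide that spans 81 to 145 along +y, top at 74. Place and yaw vary
- nest_floor (a point): centre of the floor of the round nest pocket, 52 above the bench; the pocket opens upward, 8 deep, diameter 43 with a 2 chamfer at the mouth. Axes as the fixture
- plunger (a joint): travel of the index plunger in m: 0 at rest, its pin 9 mm deep in its hole in the disc; grows as the knob is pulled straight up; 0.016 at its upper stop (fully back), the pin then 7 mm clear above the disc. A spring pulls it down with about 5 N at rest and 9 N at the stop, weight included, and the grip may give a few mm; it does not stay up by itself
- knob (a point): centre of the plunger's red mushroom knob (moves with the plunger): head diameter 28, 16 high, at rest from 98 to 114 above the bench (this point at 106); below it a steel neck of diameter 16, 20 long, down to a dark collar (diameter 22, top 78 above the bench). z up along the pull, x and y as the fixture
- bush_a: brass flanged bush standing flange down at the start: flange diameter 40, 8 thick, with a barrel of diameter 26 above it, 50 high in all, 0.2 kg (may vary by 30 percent). Origin: centre of the flange's flat face, on the bench; z points from the flange to the barrel end (up)
- bush_a_face (a point): centre of the flat outer face of bush_a's flange (its underside as it stands); it lies on the nest floor when seated
- bush_b: the same brass bush standing flange up at the start, on its barrel end (same sizes, flange from 42 to 50 above the bench). Origin: centre of the barrel's end face, on the bench; z points from the barrel end to the flange (up). The two bushes stand in either of two places
- bush_b_face (a point): centre of the flat outer face of bush_b's flange (its top as it stands)
- file: flat file, loose: black and yellow handle, 250 long along its x, blade 20 wide, 22 high at the handle; origin on the bench below its middle. Bystander
- wrench: steel spanner lying along its x, loose; origin on the bench below it. Bystander
- screwdriver: screwdriver lying along its x, loose; origin on the bench below it. Bystander
- oiler: yellow oil bottle with a red cap, diameter 56, 130 high, loose; origin centre of its underside. Bystander
- stock: aluminium block 60 x 40 x 30, loose; origin centre of its underside. Bystander
- brush: bench brush lying along its x, loose; origin on the bench below it. Bystander
Things that resemble listed ones, but are neither listed nor needed, are in the scene too. Leave any purple or turquoise look-alike of the bush_b alone.

How it is judged:
On the way, in this order (a step that is already met when the one before it is completed fails the run):
1. a bush sits fully home in the nest, flange down, let go and at rest (((horizontal distance between bush_a_face and nest_floor below 0.004 m and z of bush_a_face in the frame of nest_floor between -0.0025 and 0.0025 m and angle between bush_a's own z axis and vertical below 0.06 rad and linear speed of bush_a below 0.02 m/s and contact force between each of the arm, the fingers and bush_a below 0.2 N) or (horizontal distance between bush_b_face and nest_floor below 0.004 m and z of bush_b_face in the frame of nest_floor between -0.0025 and 0.0025 m and angle between bush_b's own z axis and vertical above 3.08 rad and linear speed of bush_b below 0.02 m/s and contact force between each of the arm, the fingers and bush_b below 0.2 N))), for 0.2 s.
2. the plunger is pulled fully back by the fingers (value of joint plunger above 0.013 m and contact force between the fingers and plunger above 1 N), for 0.3 s.
At the end, for the whole second after the job is handed in: one bush rests in the nest flange down (face within 2.5 mm of the floor in height, 4 mm of its centre, tilt below 0.06 rad), untouched by the robot; the other bush is within 50 mm of its start; the fingers hold the plunger (over 1 N) at 13 mm or more of its 16 mm travel (all of step 2 and (((horizontal distance between bush_a_face and nest_floor below 0.004 m and z of bush_a_face in the frame of nest_floor between -0.0025 and 0.0025 m and angle between bush_a's own z axis and vertical below 0.06 rad and linear speed of bush_a below 0.02 m/s and contact force between each of the arm, the fingers and bush_a below 0.2 N) and distance of bush_b from where it was at the start of the episode below 0.05 m) or ((horizontal distance between bush_b_face and nest_floor below 0.004 m and z of bush_b_face in the frame of nest_floor between -0.0025 and 0.0025 m and angle between bush_b's own z axis and vertical above 3.08 rad and linear speed of bush_b below 0.02 m/s and contact force between each of the arm, the fingers and bush_b below 0.2 N) and distance of bush_a from where it was at the start of the episode below 0.05 m))); the arm keeps its last pose, push and grip.
It fails at once if a bystander (file, wrench, screwdriver, oil bottle, aluminium block or brush) is moved by more than 30 mm (distance of any of file, wrench, screwdriver, oiler, stock, brush from where it was at the start of the episode above 0.03 m).
It fails at once if a bush is dropped: it falls free of the fingers faster than 0.5 m/s (about 13 mm of free fall) ((contact force between the fingers and bush_a below 0.01 N and linear speed of bush_a above 0.5 m/s) or (contact force between the fingers and bush_b below 0.01 N and linear speed of bush_b above 0.5 m/s)).
It also fails if it takes over 38 s, if anything falls off the work surface, if the arm or the gripper's body presses on something with over 40 N, if the wrist force passes 120 N, or if a joint passes its speed limit or range.

## Working session

There is one attempt and no reset: what is moved stays moved. The work goes in short steps, Python scripts to look and compute and a tool call to move; the robot and the scene stay as the last step left them, time stands still between calls to the robot, and variables do not carry over. Pictures are saved under pics/ and viewed, and the job is handed in when it is done.

Besides the shell and the picture viewer there is one more tool, called as name(argument=value, ...) on one line, values as JSON. servo_tool: Moves the arm, as the interface text tells. Its arguments: {"type":"object","properties":{"deltas":{"type":"array","items":{"type":"number"}},"force":{"type":"number"}},"required":["deltas"]}

```bash
ls; mkdir -p pics; python3 - <<'E'
from rig import ctrl
import cv2
print(ctrl.get_state())
for n in ("scene","top"):
    cv2.imwrite(f"pics/{n}0.png",ctrl.snapshot(n)); m=ctrl.camera_model(n); print(n,m)
E
```

```text
pics
{'t': 0.0, 'joints': array([-1.26046978,  0.59210675,  0.04830459,  1.60984364, -0.03332496,
        0.94269646, -0.03367723]), 'qd': array([-7.97033131e-04,  1.81581693e-03,  6.56976178e-04,  3.26991782e-04,
        5.80338791e-04, -9.18503581e-05,  8.12024224e-04]), 'tau': array([ 4.94983906e-04, -5.48673284e+01,  1.54643007e+00, -1.98123085e+01,
        9.32597351e-03,  8.57211999e-03, -4.46733850e-06]), 'tool_pos': array([0.2845576 , 0.66595472, 0.24714196]), 'tcp_rot': array([-0.62982913, -3.07745802,  0.00349075]), 'wrist_force': array([ 0.32788459, -0.05483716,  0.3940856 ]), 'wrist_torque': array([-0.04032503,  0.03289716,  0.02628297]), 'gripper_width': 0.08540186590299752}
scene {'fov_y': 51.558416059420146, 'cx': 259.4960848917524, 'cy': 186.63789710288594, 'k1': -0.12460225851606055, 'R': array([[ 0.79997345,  0.60003246, -0.00187972],
       [ 0.347844  , -0.46629956, -0.81336908],
       [-0.48892436,  0.65001982, -0.58174496]]), 't': array([-0.4474791 , -0.14971437,  1.50874345])}
top {'fov_y': 52.45850368309142, 'cx': 263.2555042050343, 'cy': 188.95359471967794, 'k1': -0.08586783097716984, 'R': array([[-0.01003808, -0.99986133, -0.01328732],
       [-0.98591067,  0.0121151 , -0.16683337],
       [ 0.16697121,  0.01142543, -0.98589557]]), 't': array([0.01042307, 0.58600957, 1.14655672])}
```

View pics/scene0.png

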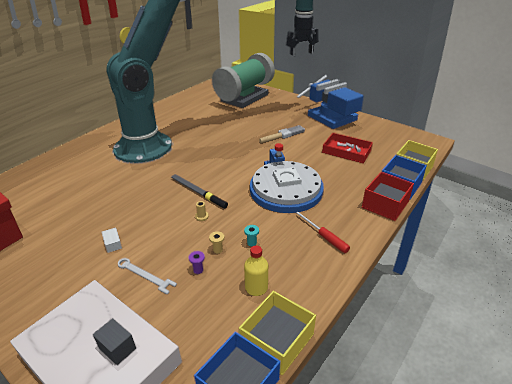

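View pics/top0.png

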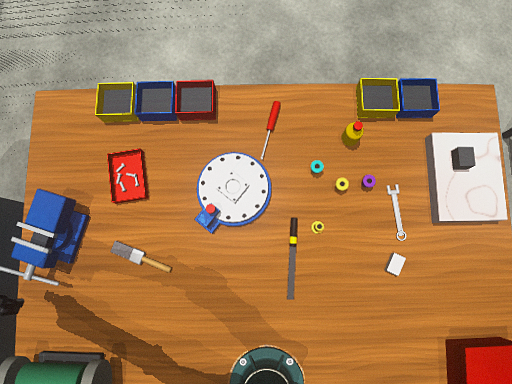

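Brass candidates in the scene view are (201,211), flange down, and (217,242), flange up. The look-alikes are turquoise at (251,234) and purple at (197,262). In the top view these are brass (318,227) and (342,184), turquoise (317,166) and purple (368,181). I choose bush_a (201,211)/(318,227) because it already stands flange down. Next I check it in a close crop.

```bash
python3 - <<'E'
import cv2,numpy as np
s=cv2.imread("pics/scene0.png");t=cv2.imread("pics/top0.png")
a=cv2.resize(s[190:260,180:270],(400,311),interpolation=cv2.INTER_CUBIC)
b=cv2.resize(t[140:240,190:360],(800,470),interpolation=cv2.INTER_CUBIC)
cv2.imwrite("pics/c1.png",a);cv2.imwrite("pics/c2.png",b)
E
```

```text
(no output)
```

View pics/c1.png

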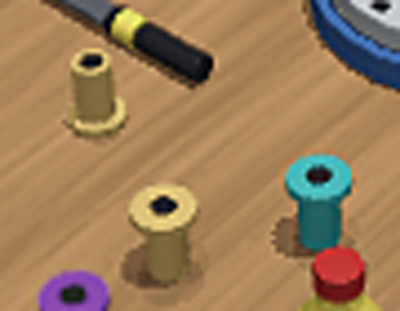

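View pics/c2.png

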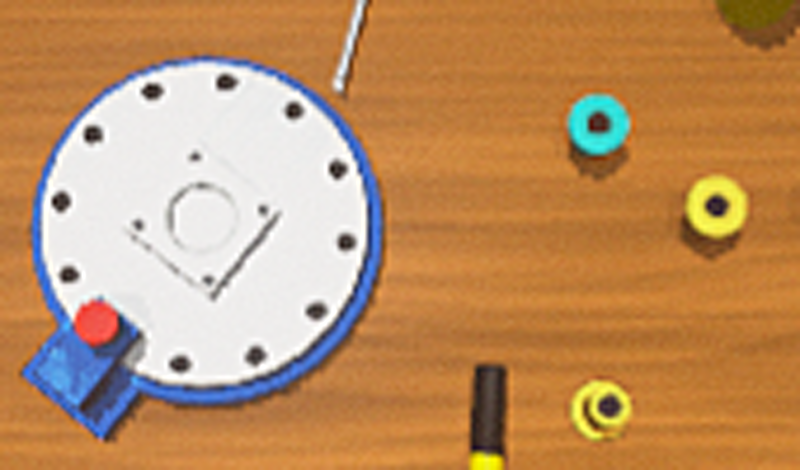

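The crop confirms it: a brass bush, barrel up, next to the file handle. Now coarse positions.

```bash
cat > h.py <<'E'
import numpy as np,cv2
from rig import ctrl
from scipy.spatial.transform import Rotation as Ro
def KD(m):
    f=192/np.tan(np.radians(m["fov_y"]/2)); return np.array([[f,0,m["cx"]],[0,f,m["cy"]],[0,0,1.]]),np.array([m["k1"],0,0,0.])
def ray(m,uv):
    K,D=KD(m); p=cv2.undistortPoints(np.array(uv,float).reshape(-1,1,2),K,D)[:,0]
    d=np.c_[p,np.ones(len(p))]@m["R"]; return -m["R"].T@m["t"],d
def onz(m,uv,z):
    c,d=ray(m,uv); return c+d*((z-c[2])/d[:,2])[:,None]
def proj(m,X):
    K,D=KD(m); return cv2.projectPoints(np.array(X,float).reshape(-1,1,3),cv2.Rodrigues(m["R"])[0],m["t"],K,D)[0][:,0]
def snap(n,name):
    m=ctrl.camera_model(n); im=ctrl.snapshot(n); cv2.imwrite(f"pics/{name}.png",im); np.save(f"pics/{name}.npy",m,allow_pickle=True); return im,m
def load(name): return cv2.imread(f"pics/{name}.png"),np.load(f"pics/{name}.npy",allow_pickle=True).item()
E
python3 - <<'E'
from h import *
m=ctrl.camera_model("top")
f=lambda x,y:(190+x/4.706,140+y/4.706)
for n,p,z in [("bush_a top",f(609,406),.05),("bush_a flange",f(600,410),.008),("nest",f(202,217),.06),("knob",f(98,323),.114),("bush_b",f(716,206),.05),("brk corner",f(24,374),.074)]:
    print(n,onz(m,[p],z)[0].round(4))
s=ctrl.get_state(); print(Ro.from_rotvec(s["tcp_rot"]).as_matrix().round(3)); w=ctrl.camera_model("wrist"); print(w["fov_y"],w["k1"],w["R"].round(3),-w["R"].T@w["t"])
E
```

```text
bush_a top [ 0.4696 -0.1646  0.05  ]
bush_a flange [ 0.47  -0.164  0.008]
nest [0.5942 0.0962 0.06  ]
knob [0.5194 0.155  0.114 ]
bush_b [ 0.5991 -0.239   0.05  ]
brk corner [0.4921 0.2077 0.074 ]
[[-0.92   0.393 -0.001]
 [ 0.393  0.92  -0.002]
 [-0.    -0.002 -1.   ]]
62.21447246215729 0.01810850589865123 [[ 0.393  0.92  -0.002]
 [ 0.871 -0.371  0.323]
 [ 0.296 -0.128 -0.946]] [0.20908965 0.69870862 0.3720095 ]
```

servo_tool(deltas=[4, -6, 6, 0, 0.5, 8, -12, 8, 0, 0.5, 12, -19, 8, -0.5, 0.5, 14, -23, 8, -1, 0.5, 16, -27, 8, -1.5, 0.5, 18, -31, 8, -2, 0.5, 20, -35, 8, -2.5, 0.5, 22, -38, 7, -2.5, 0.5, 25, -42, 6, -2.5, 0.5, 27, -46, 5, -2.5, 0.5, 29, -50, 4, -2.5, 0.5, 31, -53, 3, -2.5, 0.5])

```text
t: 1.1
tool_pos: [0.5293, 0.2482, 0.3]
tcp_rot: [1.026, 2.969, 0.0]
wrist_force: [1.3, -0.1, -0.1]
gripper_width: 0.0637
```

servo_tool(deltas=[2, -3, -1, 0, 0.3, 3.5, -6, -2, 0, 0.3, 4.5, -7.5, -3, 0, 0.3, 4.5, -7.5, -3, 0, 0.3, 4.5, -7.5, -3, 0, 0.3])

```text
t: 1.52
tool_pos: [0.5736, 0.1737, 0.2691]
tcp_rot: [-1.03, -2.966, 0.002]
wrist_force: [-0.4, 0.4, 0.2]
gripper_width: 0.0557
```

```bash
python3 - <<'E'
from h import *
im,m=snap("wrist","w1"); s=ctrl.get_state(); print(s["t"],s["tool_pos"],s["tcp_rot"],s["gripper_width"],s["wrist_force"]); print(-m["R"].T@m["t"])
print(proj(m,[[.5942,.0962,.06],[.5194,.155,.114]]))
E
```

```text
1.5667 [0.5732872  0.17568303 0.26965507] [-1.02595050e+00 -2.96790202e+00  8.40622440e-05] 0.05594025671672424 [-0.16165637  0.65746495  0.3771093 ]
[0.50945198 0.22502561 0.39398051]
[[209.67692762 221.73948807]
 [197.06799592 147.44214743]]
```

View pics/w1.png

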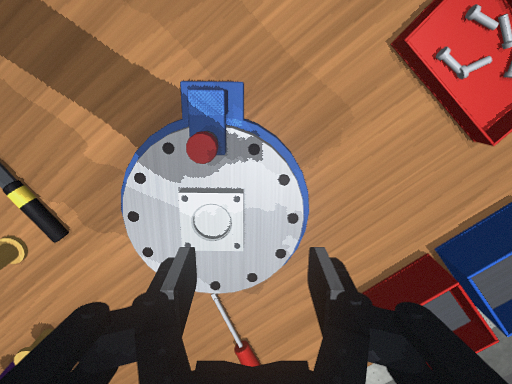

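Wrist view: nest ring at about (212,221), red knob at about (202,148), both clearly visible. Measuring them finely.

```bash
python3 - <<'E'
from h import *
im,m=load("w1")
g=cv2.resize(im[170:270,160:260],(600,600),interpolation=cv2.INTER_CUBIC)
cv2.imwrite("pics/c3.png",g)
g2=cv2.resize(im[110:260,110:310],(800,600),interpolation=cv2.INTER_CUBIC); cv2.imwrite("pics/c4.png",g2)
hsv=cv2.cvtColor(im,cv2.COLOR_BGR2HSV)
red=((hsv[...,0]<8)|(hsv[...,0]>172))&(hsv[...,1]>120)&(hsv[...,2]>60); red=red.astype(np.uint8); red[:, :150]=0; red[:,250:]=0; red[220:]=0
cs,_=cv2.findContours(red,0,1); c=max(cs,key=cv2.contourArea); print(cv2.minEnclosingCircle(c),cv2.contourArea(c))
# expected outline of disc top etc
mt=ctrl.camera_model("top"); t=cv2.imread("pics/top0.png"); hs=cv2.cvtColor(t,cv2.COLOR_BGR2HSV)
r=(((hs[...,0]<8)|(hs[...,0]>172))&(hs[...,1]>120)).astype(np.uint8); r[:195]=0; r[:,:195]=0; r[:,225:]=0; r[225:]=0
cs,_=cv2.findContours(r,0,1); c=max(cs,key=cv2.contourArea); print(cv2.minEnclosingCircle(c))
print([ (x, len(x)) for x in [0][:0]])
# index holes in wrist image: dark blobs on disc
gr=cv2.cvtColor(im,cv2.COLOR_BGR2GRAY); 
d=((gr<60)).astype(np.uint8); cs,_=cv2.findContours(d[110:300,110:320],0,1)
H=[]
for c in cs:
    a=cv2.contourArea(c)
    if 40<a<160:
        M=cv2.moments(c);H.append((M["m10"]/M["m00"]+110,M["m01"]/M["m00"]+110))
P=onz(m,H,.044); print(np.round(np.c_[H,P[:,:2]],4).tolist())
E
```

```text
((201.9375, 147.0), 16.13248634338379) 728.5
((210.09091186523438, 208.47727966308594), 4.652528285980225)
[]
[[215.0444, 285.4333, 0.67, 0.0374], [252.0667, 277.3222, 0.69, 0.0822], [147.4024, 251.8709, 0.5813, 0.0033], [132.7619, 216.1754, 0.5363, 0.0232], [139.4382, 177.6131, 0.5072, 0.0631], [253.8033, 148.8654, 0.562, 0.1857], [167.91, 147.8303, 0.5023, 0.1119], [211.3815, 137.1907, 0.5231, 0.1573]]
```

View pics/c3.png

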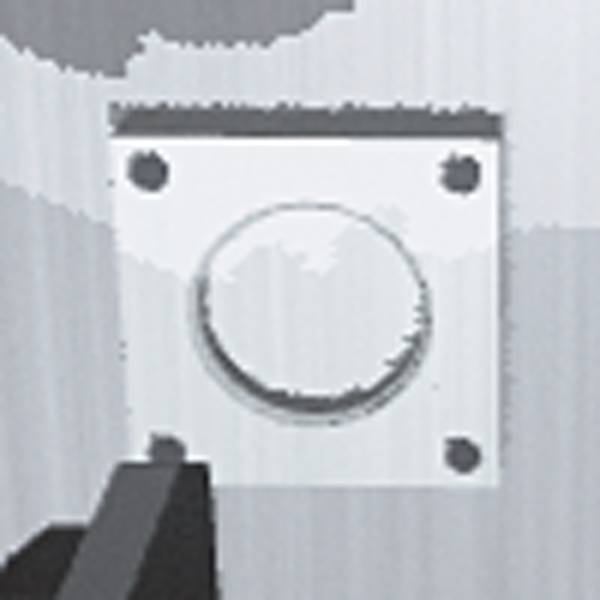

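```bash
python3 - <<'E'
from h import *
im,m=load("w1")
f=lambda x,y:(160+(x+.5)/6-.5,170+(y+.5)/6-.5)
n=onz(m,[f(310.5,314),f(148,172),f(462,175),f(463,456),f(188,314),f(433,314),f(310,201),f(310,427)],.06);print(n.round(4))
print("diam",np.linalg.norm(n[4]-n[5]),np.linalg.norm(n[6]-n[7]),"diag mid",(n[1]+n[3])/2, "x dir ang",np.degrees(np.arctan2(*(n[2]-n[1])[[1,0]])))
for z in (.106,.110,.114):
    k=onz(m,[(201.94,147.)],z)[0]; d=k-n[0]; print(k,np.hypot(*d[:2]),np.degrees(np.arctan2(d[1],d[0])))
print(onz(ctrl.camera_model("top"),[(210.1,208.5)],.110))
P=np.array([[0.67, 0.0374], [0.69, 0.0822], [0.5813, 0.0033], [0.5363, 0.0232], [0.5072, 0.0631], [0.562, 0.1857]])
A=np.c_[2*P,np.ones(len(P))]; print(np.linalg.lstsq(A,(P**2).sum(1),rcond=None)[0][:2])
E
```

```text
[[0.5955 0.0975 0.06  ]
 [0.5551 0.0926 0.06  ]
 [0.5917 0.1379 0.06  ]
 [0.6369 0.1013 0.06  ]
 [0.5811 0.0793 0.06  ]
 [0.61   0.1158 0.06  ]
 [0.5781 0.1124 0.06  ]
 [0.6136 0.0819 0.06  ]]
diam 0.046599376609653964 0.046834760176461446 diag mid [0.59601531 0.09691942 0.06      ] x dir ang 51.1243504389514
[0.52212214 0.15674347 0.106     ] 0.09431374811350263 141.1169740552657
[0.52194615 0.15769189 0.11      ] 0.09504817304276623 140.73852183992994
[0.52177017 0.15864032 0.114     ] 0.09578668114867318 140.3658892509182
[[0.52027858 0.15773801 0.11      ]]
[0.59606764 0.09706584]
```

servo_tool(deltas=[-1.5, -3, -0.5, 0, 0.3, -3, -6.5, -1.5, 0, 0.3, -5, -10, -2.5, 0, 0.3, -7, -14, -3, 0, 0.3, -8.5, -18, -3.5, 0, 0.3, -10.5, -22, -4, 0, 0.3, -12, -25, -5, 0, 0.3, -12.5, -26, -5, 0, 0.3, -12.5, -26, -5, 0, 0.3, -12.5, -26, -5, 0, 0.3])

```text
t: 2.4
tool_pos: [0.4492, -0.0836, 0.2206]
tcp_rot: [1.024, 2.969, 0.002]
wrist_force: [-0.1, 0.5, -0.3]
gripper_width: 0.0556
```

```bash
python3 - <<'E'
from h import *
im,m=snap("wrist","w2"); s=ctrl.get_state(); print(s["t"],s["tool_pos"],s["tcp_rot"],s["gripper_width"],s["wrist_force"]); print(-m["R"].T@m["t"])
print(proj(m,[[.4697,-.1645,.05],[.4697,-.1645,.008]]))
E
```

```text
2.45 [ 0.45002727 -0.08285223  0.2206826 ] [1.02116406e+00 2.96923972e+00 2.56796298e-03] 0.05551686248414123 [-0.66432799  0.63570174 -0.02259663]
[ 0.38445647 -0.03279145  0.34531296]
[[201.43131631 238.21796917]
 [206.8174534  221.69630663]]
```

View pics/w2.png

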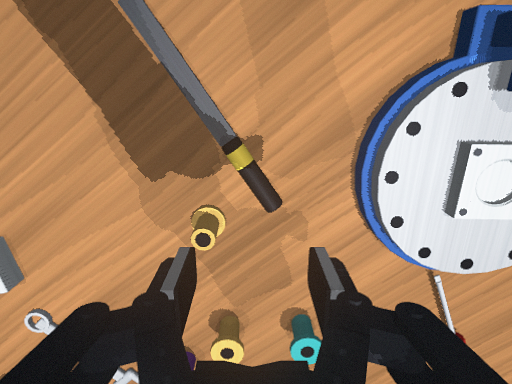

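Barrel top at about (203,239), flange at about (208,221). The file handle tip at (272,205) clears the right finger. Refining.

```bash
python3 - <<'E'
from h import *
im,m=load("w2")
g=cv2.resize(im[195:260,175:240],(650,650),interpolation=cv2.INTER_CUBIC)[:600]; cv2.imwrite("pics/c5.png",g)
E
```

```text
(no output)
```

View pics/c5.png

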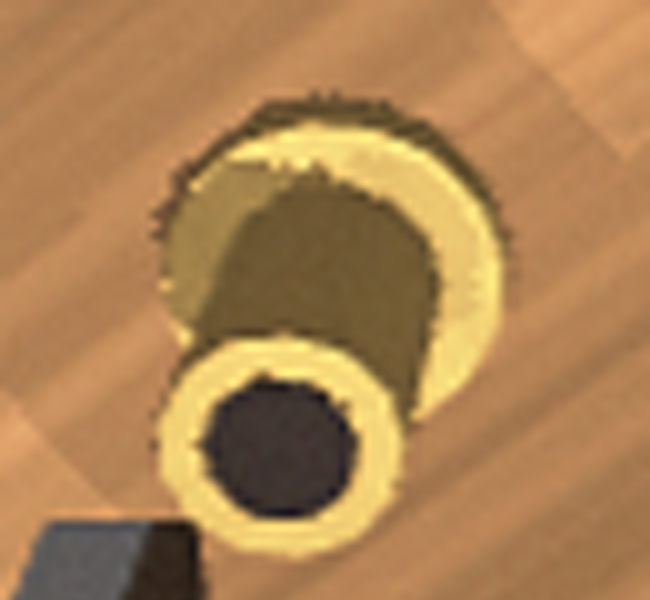

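```bash
python3 - <<'E'
from h import *
im,m=load("w2")
print(onz(m,[(202.7,239.15)],.05),onz(m,[(207.75,222.15)],.008))
print(np.degrees(Ro.from_rotvec(ctrl.get_state()["tcp_rot"]).as_matrix()[:2,1]@[1,0]), ctrl.get_state()["tool_pos"])
E
```

```text
[[ 0.47130934 -0.16417271  0.05      ]] [[ 0.47079637 -0.16402653  0.008     ]]
35.24130019278389 [ 0.45002727 -0.08285223  0.2206826 ]
```

servo_tool(deltas=[0.5, -2, -2, 0, 0, 1, -4.5, -4, 0, 0, 1.6, -6.5, -6.5, 0, 0, 2.1, -8.1, -9, 0, 0, 2.1, -8.1, -11, 0, 0, 2.1, -8.1, -12, 0, 0, 2.1, -8.1, -12, 0, 0, 2.1, -8.1, -12, 0, 0])

```text
t: 3.12
tool_pos: [0.4706, -0.1639, 0.1001]
tcp_rot: [-1.021, -2.97, -0.002]
wrist_force: [-0.0, -1.9, 0.1]
gripper_width: 0.0426
```

```bash
python3 - <<'E'
from h import *
im,m=snap("wrist","w3"); s=ctrl.get_state(); print(s["t"],s["tool_pos"],s["gripper_width"])
E
```

```text
3.1667 [ 0.47084149 -0.16429194  0.10070591] 0.04262700860807213
```

View pics/w3.png

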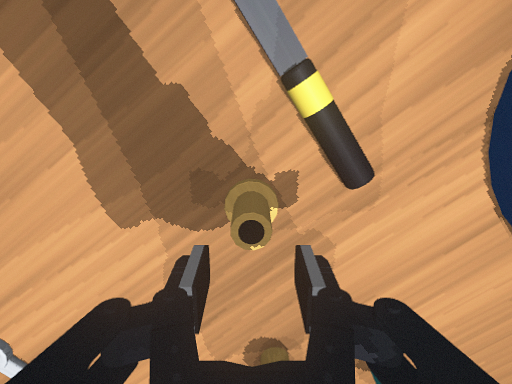

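Bush (251,232) is centred between the fingers (midpoint 252). Descend and grip.

servo_tool(deltas=[0, 0, -2, 0, 0, 0, 0, -4, 0, 0, 0, 0, -6, 0, 0, 0, 0, -6.6, 0, 0, 0, 0, -6.6, 0, 0, 0, 0, -6.6, 0, -0.6, 0, 0, -6.6, 0, -0.6, 0, 0, -6.6, 0, -0.6, 0, 0, -6.6, 0, -0.6, 0, 0, -6.6, 0, -0.6], force=50)

```text
t: 4.0
tool_pos: [0.4707, -0.1658, 0.0354]
tcp_rot: [1.025, 2.967, 0.001]
wrist_force: [-0.1, 1.0, 7.4]
gripper_width: 0.0251
```

servo_tool(deltas=[0, 0, 1, 0, -0.6, 0, 0, 2.5, 0, -0.6, 0, 0, 5, 0, -0.6, 0, 0, 8, 0, -0.6, 0, 0, 8, 0, -0.6, 0, 0, 8, 0, -0.6])

```text
t: 4.5
tool_pos: [0.4707, -0.1662, 0.116]
tcp_rot: [1.025, 2.965, 0.0]
wrist_force: [-0.6, 0.7, -3.2]
gripper_width: 0.0249
```

```bash
python3 - <<'E'
from h import *
im,m=snap("wrist","w4"); s=ctrl.get_state(); print(s["t"],s["tool_pos"],s["tcp_rot"],s["gripper_width"],s["wrist_force"])
cv2.imwrite("pics/c6.png",cv2.resize(im[150:300,170:340],(680,600),interpolation=cv2.INTER_CUBIC))
E
```

```text
4.55 [ 0.4697854  -0.16574427  0.11478985] [1.02566724e+00 2.96811447e+00 2.26957493e-04] 0.024728695253412824 [-0.86420962 -0.12280907 -2.28787087]
```

View pics/c6.png

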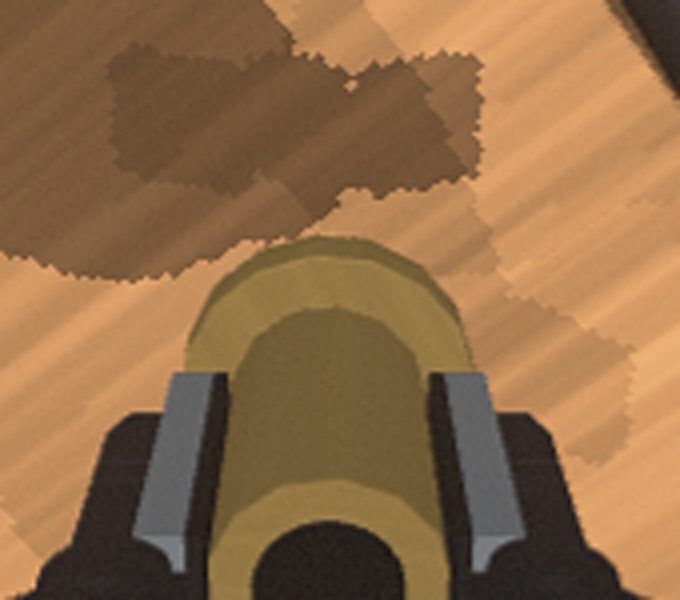

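```bash
python3 - <<'E'
from h import *
im,m=load("w4")
cv2.imwrite("pics/c7.png",cv2.resize(im[200:320,190:320],(650,600),interpolation=cv2.INTER_CUBIC))
s=ctrl.get_state(); T=s["tool_pos"]; T=np.array([0.46978,-.16574,.11479]); 
def ring(c,r,n=60): 
    a=np.linspace(0,2*np.pi,n); return np.c_[c[0]+r*np.cos(a),c[1]+r*np.sin(a),np.full(n,c[2])]
for r,z in ((.013,.0146),(.020,-.0274)):
    p=proj(m,ring(T+[0,0,z],r)); print(r,p.min(0),p.max(0))
E
```

```text
0.013 [218.90482286 266.42043828] [281.88299202 319.75000201]
0.02 [213.3742073  210.80273932] [287.7336809  277.32549602]
```

View pics/c7.png

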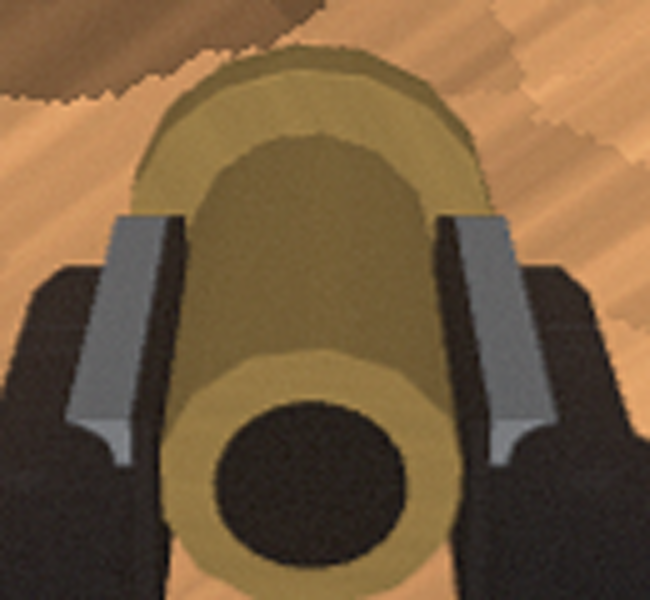

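```bash
cat > fit.py <<'E'
from h import *
from scipy.optimize import least_squares
im,m=load("w4"); T=np.array([0.46978,-.16574,.11479])
def ring(c,r,n=360):
    a=np.linspace(0,2*np.pi,n); return np.c_[c[0]+r*np.cos(a),c[1]+r*np.sin(a),np.full(n,c[2])]
def pred(d):
    B=T+d; p=proj(m,ring(B+[0,0,.05],.0129)); q=proj(m,ring(B+[0,0,.008],.0199))
    return np.array([p[:,0].min(),p[:,0].max(),p[:,1].min(),q[:,1].min(),q[:,0].min(),q[:,0].max()])
meas=np.array([221.7,282.2,269.4,213.6,216.0,288.2])
o=least_squares(lambda d:pred(d)-meas,[0,0,-.035],x_scale=.01); print(o.x,o.fun)
c=m["R"].T@np.array([1,0,0]); print("img right in world",c)
E
python3 fit.py
```

```text
[ 0.00271417 -0.00121099 -0.03820121] [-0.00667324  0.35053532 -0.34169526  0.43981619 -0.37260557 -0.0722245 ]
img right in world [0.61763489 0.78646229 0.00204988]
```

servo_tool(deltas=[1, 2, 1, 0, -0.6, 2.5, 5, 2, 0, -0.6, 4, 8.5, 2.5, 0, -0.6, 5.8, 12, 2.5, 0, -0.6, 7.5, 15.5, 2.5, 0, -0.6, 9, 19, 2.5, 0, -0.6, 10.5, 22, 2.5, 0, -0.6, 11.5, 24.5, 2.5, 0, -0.6, 12.2, 25.8, 2.5, 0, -0.6, 12.4, 26.2, 2.5, 0, -0.6, 12.4, 26.2, 2.5, 0, -0.6, 12.4, 26.2, 2.5, 0, -0.6])

```text
t: 5.55
tool_pos: [0.5925, 0.0935, 0.1383]
tcp_rot: [-1.029, -2.966, 0.004]
wrist_force: [0.2, 0.0, -2.2]
gripper_width: 0.0243
```

```bash
python3 - <<'E'
from h import *
im,m=snap("wrist","w5"); s=ctrl.get_state(); print(s["t"],s["tool_pos"],s["tcp_rot"],s["gripper_width"],s["wrist_force"])
cv2.imwrite("pics/c8.png",cv2.resize(im[120:330,150:360],(600,600),interpolation=cv2.INTER_CUBIC))
print(-m["R"].T@m["t"])
E
```

```text
5.6 [0.59244596 0.09287672 0.13855259] [-1.03120226 -2.96594365  0.00433174] 0.02459800739096157 [ 0.43289226 -1.64405314 -1.98038789]
[0.52837086 0.1449897  0.26315504]
```

View pics/c8.png

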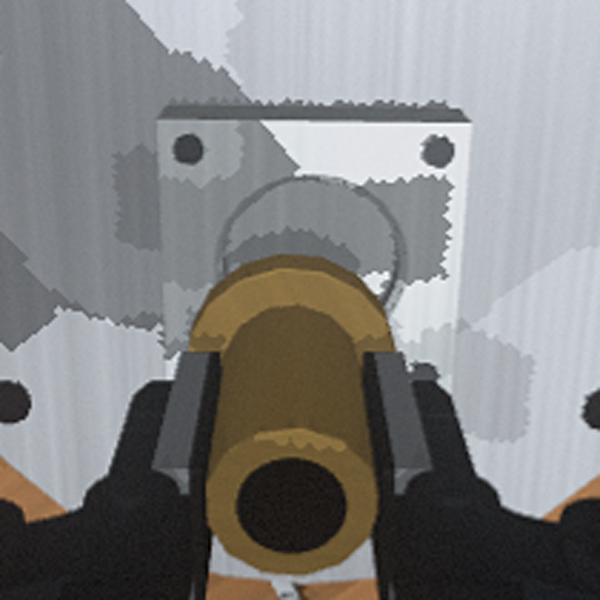

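```bash
cat > fit2.py <<'E'
from h import *
from scipy.optimize import least_squares
im,m=load("w5"); S=600/210
f=lambda x,o:o+(x+.5)/S-.5
def ring(c,r,n=360):
    a=np.linspace(0,2*np.pi,n); return np.c_[c[0]+r*np.cos(a),c[1]+r*np.sin(a),np.full(n,c[2])]
def ext(c,r):
    p=proj(m,ring(c,r)); return p[:,0].min(),p[:,0].max(),p[:,1].min(),p[:,1].max()
X=lambda v:f(v,150); Y=lambda v:f(v,120)
mb=np.array([X(205),X(378),Y(429),Y(575),Y(268),X(191),X(394)])
def pb(B):
    a=ext(B+[0,0,.05],.0129); b=ext(B+[0,0,.008],.0199); return np.array([*a,b[2],b[0],b[1]])
o=least_squares(lambda B:pb(B)-mb,[.594,.094,.1],x_scale=.01); print("bush",o.x,o.fun.round(2))
mn=np.array([X(218),X(406),Y(174)])
n=least_squares(lambda N:np.array(ext(np.r_[N,.06],.0234))[:3]-mn,[.595,.097],x_scale=.01); print("nest ring",n.x,n.fun.round(2))
h=onz(m,[(X(188),Y(149)),(X(438),Y(151))],.06); mid=h.mean(0); print(h, np.linalg.norm(h[0]-h[1]))
u=(h[1]-h[0])[:2]; u/=np.linalg.norm(u); print("nest screws", mid[:2]+np.linalg.norm(h[0]-h[1])/2*np.array([u[1],-u[0]]), np.degrees(np.arctan2(u[1],u[0])))
E
python3 fit2.py
```

```text
bush [0.59427305 0.09259207 0.098992  ] [-0.1   0.22 -0.64 -0.13  0.99 -0.8   0.64]
nest ring [0.59604643 0.09710777] [-1.13  1.13  0.08]
[[0.55512445 0.09274892 0.06      ]
 [0.59115276 0.1376992  0.06      ]] 0.05760700293324584
nest screws [0.59561374 0.0972099 ] 51.28731494185876
```

servo_tool(deltas=[0.08, 0.2, -0.8, 0, -0.6, 0.15, 0.45, -1.6, 0, -0.6, 0.15, 0.45, -2.4, 0, -0.6, 0.15, 0.45, -2.8, 0, -0.6, 0.15, 0.45, -2.8, 0, -0.6, 0.15, 0.45, -2.8, 0, -0.6])

```text
t: 6.1
tool_pos: [0.5949, 0.1004, 0.1104]
tcp_rot: [-1.026, -2.968, 0.001]
wrist_force: [0.3, -0.4, -2.1]
gripper_width: 0.0246
```

```bash
python3 - <<'E'
from h import *
im,m=snap("wrist","w6"); s=ctrl.get_state(); print(s["t"],s["tool_pos"],s["tcp_rot"],s["gripper_width"],s["wrist_force"])
cv2.imwrite("pics/c9.png",cv2.resize(im[120:330,150:360],(600,600),interpolation=cv2.INTER_CUBIC))
im,m=snap("scene","s6")
cv2.imwrite("pics/c10.png",cv2.resize(im[140:210,240:330],(770,599),interpolation=cv2.INTER_CUBIC))
E
```

```text
6.15 [0.59528253 0.10044941 0.11087899] [-1.02660076e+00 -2.96897480e+00  3.87628100e-04] 0.024929961972640503 [ 0.11012801  0.05462447 -2.10602372]
```

View pics/c9.png

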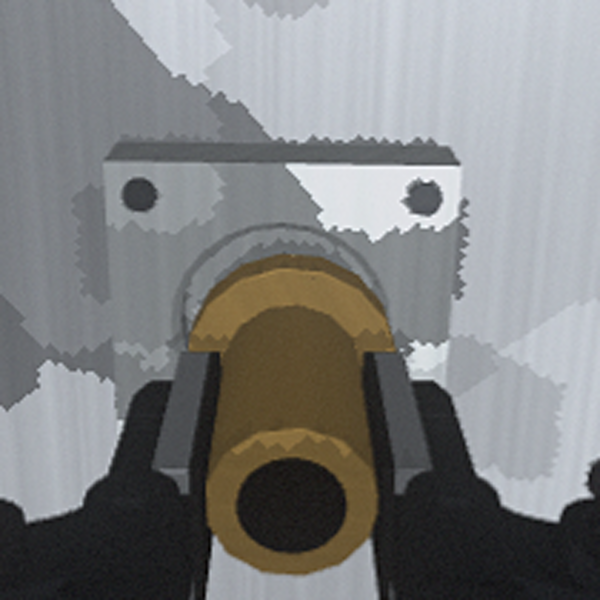

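View pics/c10.png

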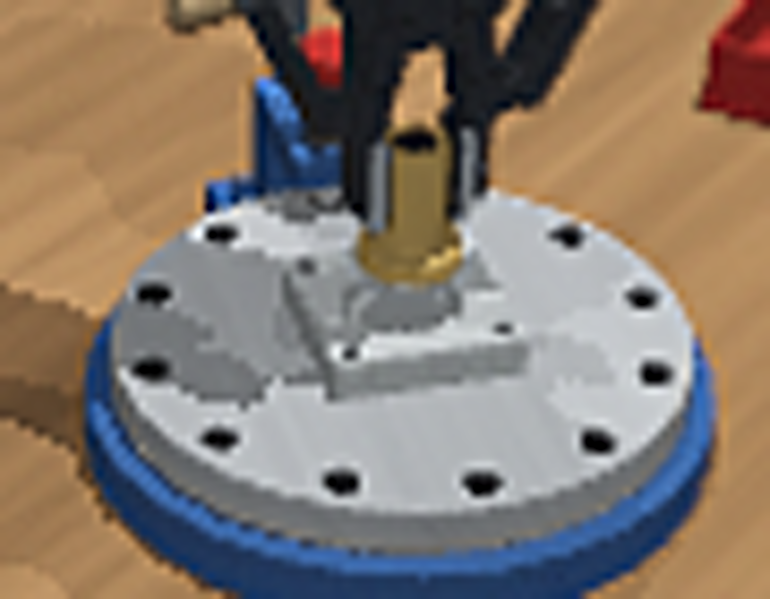

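```bash
sed -e 's/"w5"/"w6"/' -e 's/X(218),X(406),Y(174)/X(178),X(396),Y(224)/' -e 's/X(188),Y(149)/X(140),Y(195)/' -e 's/X(438),Y(151)/X(424),Y(197)/' fit2.py > fit3.py; python3 fit3.py
```

```text
bush [0.59669489 0.09944094 0.07111011] [-0.02  0.3  -0.64 -0.13  0.99 -0.9   0.53]
nest ring [0.59687384 0.09795534] [-0.4   0.4   0.03]
[[0.55524655 0.09293275 0.06      ]
 [0.59105022 0.13783337 0.06      ]] 0.057427936717267786
nest screws [0.5955987  0.09748123] 51.43120764150003
```

servo_tool(deltas=[-0.07, -0.18, 0, 0, -0.6, -0.07, -0.18, -0.4, 0, -0.6, -0.07, -0.18, -0.8, 0, -0.6, -0.07, -0.18, -1.0, 0, -0.6, -0.07, -0.18, -1.0, 0, -0.6])

```text
t: 6.62
tool_pos: [0.5941, 0.0989, 0.1004]
tcp_rot: [-1.026, -2.968, 0.001]
wrist_force: [-0.3, -0.4, -2.7]
gripper_width: 0.0249
```

```bash
python3 - <<'E'
from h import *
im,m=snap("wrist","w7"); s=ctrl.get_state(); print(s["t"],s["tool_pos"],s["tcp_rot"],s["gripper_width"],s["wrist_force"])
cv2.imwrite("pics/c11.png",cv2.resize(im[120:330,150:360],(600,600),interpolation=cv2.INTER_CUBIC))
E
```

```text
6.6667 [0.59422663 0.09888821 0.10061818] [-1.02585121e+00 -2.96852844e+00  6.78388902e-04] 0.024670475975907144 [ 0.7299225  -0.71015651 -2.42021494]
```

View pics/c11.png

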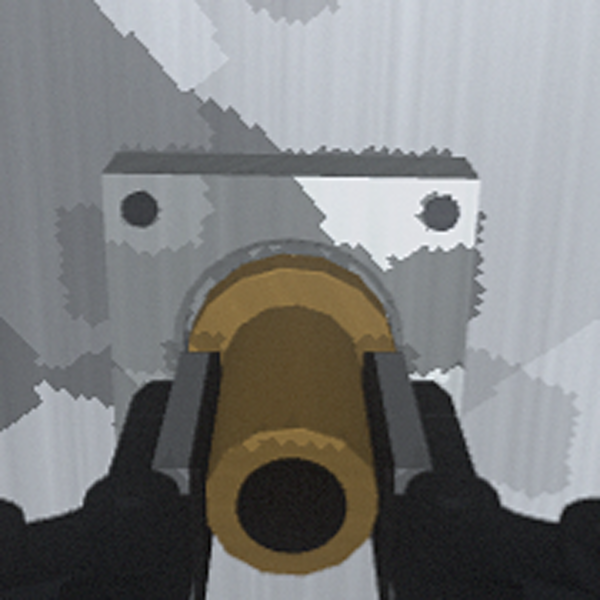

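```bash
sed -e 's/"w5"/"w7"/' -e 's/X(218),X(406),Y(174)/X(176),X(407),Y(239)/' -e 's/X(188),Y(149)/X(140),Y(208)/' -e 's/X(438),Y(151)/X(441),Y(212)/' fit2.py > fit3.py; python3 fit3.py
```

```text
bush [0.59588083 0.09794287 0.0610573 ] [-0.01  0.31 -0.65 -0.13  0.99 -0.91  0.53]
nest ring [0.59627905 0.09751285] [-0.16  0.16  0.01]
[[0.55498027 0.09306042 0.06      ]
 [0.59122299 0.13792785 0.06      ]] 0.05767686880229874
nest screws [0.59553535 0.09737278] 51.069649467954044
```

servo_tool(deltas=[0, -0.03, -0.25, 0, -0.6, 0, -0.03, -0.5, 0, -0.6, 0, -0.03, -0.75, 0, -0.6, 0, -0.03, -0.9, 0, -0.6, 0, -0.03, -0.9, 0, -0.6])

```text
t: 7.08
tool_pos: [0.5947, 0.0981, 0.0917]
tcp_rot: [1.027, 2.969, -0.001]
wrist_force: [0.2, -0.1, -3.2]
gripper_width: 0.0245
```

servo_tool(deltas=[0, 0, -0.1, 0, -0.6, 0, 0, -0.2, 0, -0.6, 0, 0, -0.2, 0, -0.6])

```text
t: 7.33
tool_pos: [0.5947, 0.0982, 0.09]
tcp_rot: [1.027, 2.969, -0.0]
wrist_force: [1.1, -2.0, -3.0]
gripper_width: 0.0248
```

servo_tool(deltas=[0, 0, -0.1, 0, -0.6, 0, 0, -0.2, 0, -0.6, 0, 0, -0.2, 0, -0.6])

```text
t: 7.58
tool_pos: [0.5948, 0.0982, 0.088]
tcp_rot: [1.026, 2.969, -0.0]
wrist_force: [1.3, -1.3, -1.5]
gripper_width: 0.025
```

servo_tool(deltas=[0, 0, -0.1, 0, -0.6, 0, 0, -0.15, 0, -0.6, 0, 0, -0.15, 0, -0.6])

```text
t: 7.83
tool_pos: [0.5949, 0.0982, 0.0875]
tcp_rot: [1.027, 2.969, 0.0]
wrist_force: [-0.7, -2.0, 4.6]
gripper_width: 0.0246
```

```bash
python3 - <<'E'
from h import *
im,m=snap("wrist","w8"); s=ctrl.get_state(); print(s["t"],s["tool_pos"],s["tcp_rot"],s["gripper_width"],s["wrist_force"])
cv2.imwrite("pics/c12.png",cv2.resize(im[120:330,150:360],(600,600),interpolation=cv2.INTER_CUBIC))
E
```

```text
7.8833 [0.59490115 0.09822399 0.08748645] [1.02662273e+00 2.96857688e+00 3.88524571e-04] 0.02458157202280568 [-1.08588414 -2.30938069  4.69320738]
```

View pics/c12.png

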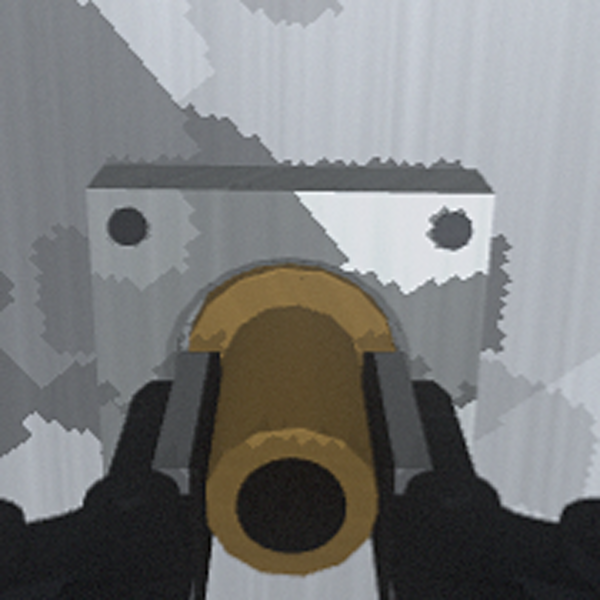

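Contact with the floor: the force rose by about 7 N at TCP z = 0.0875 (expected 0.0874), and the flange edge has sunk into the pocket ring. Releasing.

servo_tool(deltas=[0, 0, 0, 0, -0.35, 0, 0, 0, 0, -0.2, 0, 0, 0, 0, -0.1, 0, 0, 0, 0, 0, 0, 0, 0, 0, 0, 0, 0, 1, 0, 0, 0, 0, 3, 0, 0, 0, 0, 6, 0, 0, 0, 0, 9, 0, 0, 0, 0, 10, 0, 0, 0, 0, 10, 0, 0, 0, 0, 10, 0, 0])

```text
t: 8.88
tool_pos: [0.5946, 0.0988, 0.187]
tcp_rot: [1.026, 2.969, 0.001]
wrist_force: [-0.3, 0.4, 0.2]
gripper_width: 0.0425
```

```bash
python3 - <<'E'
from h import *
im,m=snap("wrist","w9"); s=ctrl.get_state(); print(s["t"],s["tool_pos"],s["tcp_rot"],s["gripper_width"],s["wrist_force"])
cv2.imwrite("pics/c13.png",cv2.resize(im[80:330,110:410],(720,600),interpolation=cv2.INTER_CUBIC))
E
```

```text
8.9333 [0.59374143 0.09870425 0.1859185 ] [-1.02542113e+00 -2.96812477e+00  7.83716186e-04] 0.042310866780672626 [-0.70484928 -0.0438007  -0.65918264]
```

View pics/c13.png

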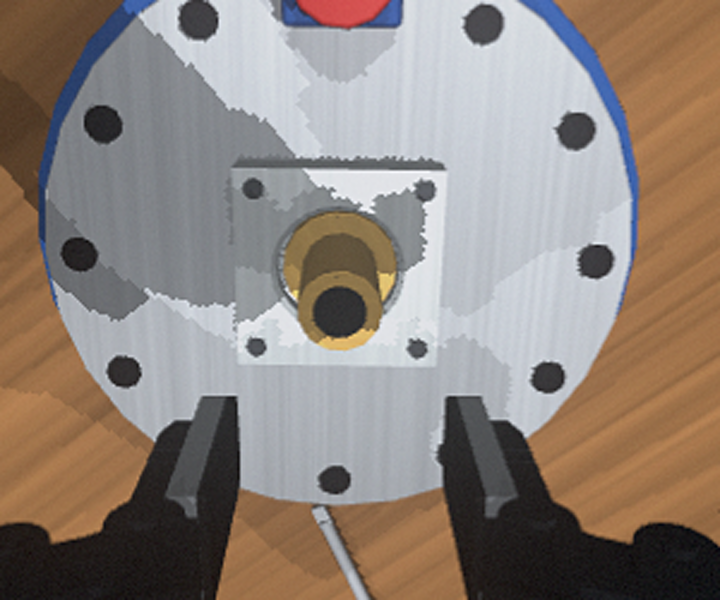

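```bash
sed -e 's/"w5"/"w9"/' -e 's#S=600/210#S=2.4#' -e 's/f(v,150)/f(v,110)/' -e 's/f(v,120)/f(v,80)/' -e 's/^mb=.*/mb=np.array([X(298),X(382),Y(270),Y(350),Y(211),X(283),X(397)])/' -e 's/X(218),X(406),Y(174)/X(276),X(403),Y(204)/' -e 's/X(188),Y(149)/X(253),Y(188)/' -e 's/X(438),Y(151)/X(425),Y(190)/' fit2.py > fit4.py; python3 fit4.py
```

```text
bush [0.59591908 0.09795983 0.04846998] [-0.42  0.44 -0.16 -0.08  0.27  0.17 -0.19]
nest ring [0.59584683 0.0978072 ] [-1.61  1.61  0.09]
[[0.55517391 0.09290426 0.06      ]
 [0.59132946 0.13783391 0.06      ]] 0.05767059517068312
nest screws [0.59571651 0.09729131] 51.17585702181911
```

servo_tool(deltas=[-1.5, 1.2, 0, 0, 0.2, -3.5, 2.8, 0, 0, 0.2, -5.5, 4.5, -0.5, 0, 0.2, -7, 5.6, -1.2, 0, 0.2, -7.2, 5.9, -2, 0, 0.2, -7.2, 5.9, -2.5, 0, 0.2, -7.2, 5.9, -2.5, 0, 0.2, -7.2, 5.9, -2.5, 0, 0.2])

```text
t: 9.6
tool_pos: [0.5234, 0.1563, 0.1608]
tcp_rot: [1.029, 2.968, -0.002]
wrist_force: [-0.2, -0.6, 0.3]
gripper_width: 0.0511
```

```bash
python3 - <<'E'
from h import *
im,m=snap("wrist","w10"); s=ctrl.get_state(); print(s["t"],s["tool_pos"],s["tcp_rot"],s["gripper_width"],s["wrist_force"])
hsv=cv2.cvtColor(im,cv2.COLOR_BGR2HSV)
red=(((hsv[...,0]<8)|(hsv[...,0]>172))&(hsv[...,1]>120)&(hsv[...,2]>60)).astype(np.uint8); red[:, :150]=0; red[:,350:]=0
cs,_=cv2.findContours(red,0,1); c=max(cs,key=cv2.contourArea); (u,r)=cv2.minEnclosingCircle(c); print(u,r,cv2.boundingRect(c))
for z in (.106,.110,.114): print(onz(m,[u],z))
E
```

```text
9.65 [0.52377175 0.15631175 0.16124685] [ 1.02911324e+00  2.96737812e+00 -1.08401052e-03] 0.0512235388741319 [ 0.99722235  0.85840153 -0.42369214]
(250.68182373046875, 224.5) 24.723777770996094 (229, 200, 45, 50)
[[0.52201189 0.15695093 0.106     ]]
[[0.5206078  0.15808003 0.11      ]]
[[0.51920371 0.15920913 0.114     ]]
```

View pics/w10.png

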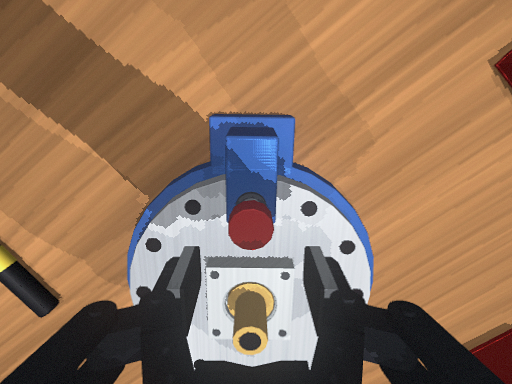

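Knob at (251,224), centred between the fingers, and the bush still stands in the nest. Descend and grip.

servo_tool(deltas=[-0.2, 0.1, -1, 0, 0.2, -0.2, 0.1, -2.5, 0, 0.2, -0.2, 0.1, -4, 0, 0.2, -0.2, 0.1, -5.2, 0, 0.2, -0.2, 0.1, -5.8, 0, 0.2, -0.2, 0.1, -5.8, 0, 0.2, -0.2, 0.1, -5.8, 0, -0.6, -0.2, 0.1, -5.8, 0, -0.6, -0.2, 0.1, -5.8, 0, -0.6, -0.2, 0.1, -5.8, 0, -0.6, -0.2, 0.1, -5.8, 0, -0.6, -0.2, 0.1, -5.8, 0, -0.6], force=90)

```text
t: 10.65
tool_pos: [0.5205, 0.1577, 0.1045]
tcp_rot: [1.027, 2.969, -0.001]
wrist_force: [-1.8, -3.4, 6.5]
gripper_width: 0.0252
```

servo_tool(deltas=[0, 0, 0.3, 0, -0.6, 0, 0, 0.6, 0, -0.6, 0, 0, 0.9, 0, -0.6, 0, 0, 1.2, 0, -0.6, 0, 0, 1.4, 0, -0.6, 0, 0, 1.5, 0, -0.6, 0, 0, 1.5, 0, -0.6])

```text
t: 11.23
tool_pos: [0.5204, 0.1577, 0.1185]
tcp_rot: [1.027, 2.969, -0.002]
wrist_force: [2.2, -5.0, -8.8]
gripper_width: 0.0251
```

```bash
python3 - <<'E'
from h import *
im,m=snap("wrist","w11"); s=ctrl.get_state(); print(s["t"],s["tool_pos"],s["tcp_rot"],s["gripper_width"],s["wrist_force"])
cv2.imwrite("pics/c14.png",cv2.resize(im[80:380,110:410],(600,600),interpolation=cv2.INTER_CUBIC))
im,m=snap("scene","s11")
cv2.imwrite("pics/c15.png",cv2.resize(im[130:210,240:330],(675,600),interpolation=cv2.INTER_CUBIC))
E
```

```text
11.2833 [0.52048418 0.15770097 0.11842847] [ 1.02686609e+00  2.96881021e+00 -1.70026151e-03] 0.025274053969147774 [ 1.93894014 -5.42316376 -9.0689796 ]
```

View pics/c14.png

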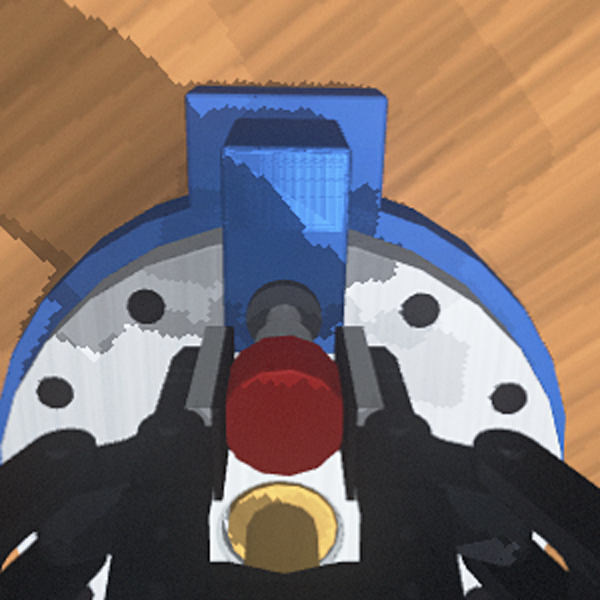

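View pics/c15.png

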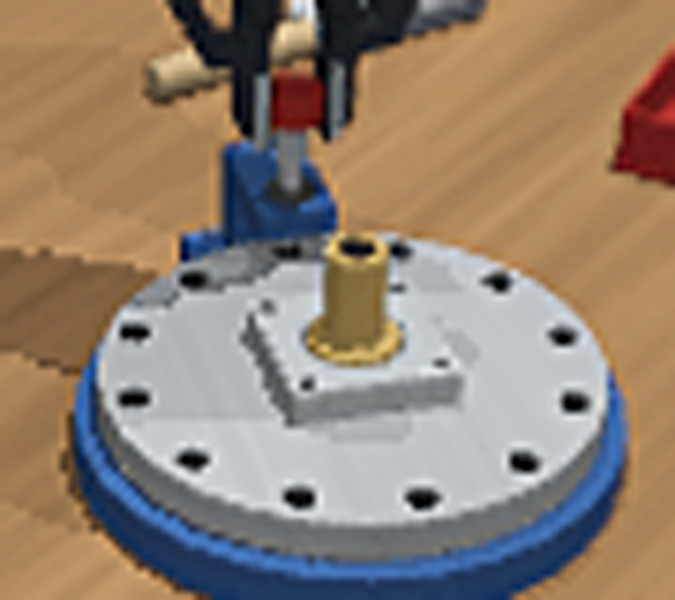

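Knob is held and lifted about 14 mm, with the pull at about 9 N. Pull a little further to the stop.

servo_tool(deltas=[0, 0, 0.1, 0, -0.6, 0, 0, 0.2, 0, -0.6, 0, 0, 0.3, 0, -0.6, 0, 0, 0.3, 0, -0.6])

```text
t: 11.67
tool_pos: [0.5204, 0.1577, 0.1207]
tcp_rot: [1.027, 2.969, -0.002]
wrist_force: [2.8, -4.9, -14.1]
gripper_width: 0.025
```

```bash
python3 - <<'E'
from h import *
im,m=load("s11")
N=[.5957,.0975]
print(proj(m,[N+[.102],N+[.110],N+[.06],N+[.068]]).round(1))
s=ctrl.get_state(); print(s["tool_pos"],s["wrist_force"])
E
```

```text
[[287.9 163.6]
 [288.  161.4]
 [287.4 174.9]
 [287.5 172.8]]
[0.52042507 0.15769616 0.12065319] [  2.83621461  -4.92998904 -14.1135735 ]
```

servo_tool(deltas=[0, 0, 0.1, 0, -0.6, 0, 0, 0.1, 0, -0.6, 0, 0, 0.1, 0, -0.6, 0, 0, 0.1, 0, -0.6, 0, 0, 0.1, 0, -0.6, 0, 0, 0.1, 0, -0.6])

```text
t: 12.17
tool_pos: [0.5205, 0.1577, 0.1208]
tcp_rot: [1.027, 2.969, -0.003]
wrist_force: [4.5, -4.9, -21.3]
gripper_width: 0.0246
```

```bash
python3 - <<'E'
from h import *
im,m=snap("wrist","w12"); s=ctrl.get_state(); print(s["t"],s["tool_pos"],s["gripper_width"],s["wrist_force"])
cv2.imwrite("pics/c16.png",cv2.resize(im[80:380,110:410],(600,600),interpolation=cv2.INTER_CUBIC))
im,m=snap("scene","s12"); im2,_=snap("top","t12")
a=cv2.resize(im[130:280,180:330],(600,600),interpolation=cv2.INTER_CUBIC)
cv2.imwrite("pics/c17.png",a)
print(cv2.absdiff(im2,cv2.imread("pics/top0.png"))[140:230,330:420].mean())
E
```

```text
12.2167 [0.52041791 0.15768253 0.12076865] 0.024927630948899507 [  4.6777733   -5.7577114  -22.01892381]
15.75925925925926
```

View pics/c16.png

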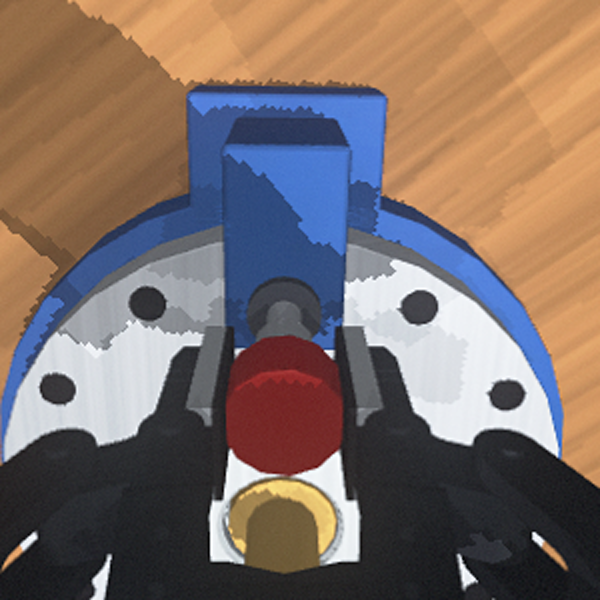

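View pics/c17.png

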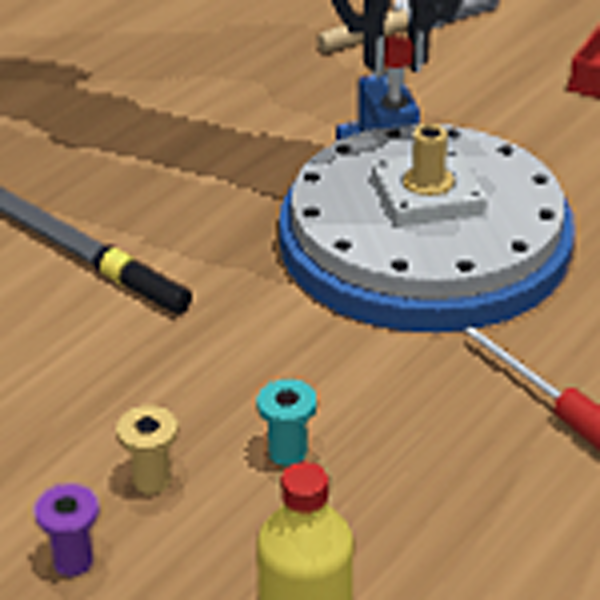

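The force rose from 14 to 21 N while the tool height barely changed (0.1207 to 0.1208 m), so the plunger is at its stop and the grip is not slipping. The other bush and the bystanders look unmoved. Handing in.

```bash
python3 - <<'E'
from rig import ctrl
print(ctrl.job_done())
E
```

```text
the job is handed in; nothing more can be done
None
```

I set bush_a flange down in the nest and let go of it. I then gripped the red knob, pulled the plunger up to its stop, and handed the job in still holding it at about 12.3 s of the 38 s. The hand-in gives no verdict, so these are my own last checks.

- **Bush seating:** The floor contact came at TCP height 0.0875 m, where I expected 0.0874 m. After release the wrist view put the bush within about 1 mm of the nest centre. The final pictures show it upright in the pocket ring.
- **Plunger:** The tool rose about 16 mm. The last 1 mm commanded raised the pull from 14 to 22 N with almost no further motion, so it is at the stop and the grip was not slipping.
- **Other things:** In the last scene picture, bush_b, the file, screwdriver and oil bottle, and the purple and turquoise look-alikes stand where they did. The wrench, brush and aluminium block are outside that crop and were not re-checked.

Two checks did not agree cleanly:

- **Bush height:** The wrist-camera fit of the bush's height read about 3.5 mm low, both in the hand and in the nest. I took that as a camera bias and relied on the contact height and the scene view instead. In the scene view the flange matched the seated position and the barrel top sat about 1 pixel high.
- **Picture difference:** A plain before/after difference of the top view around bush_b was not zero (mean about 16 of 255). I put that down to the arm and its shadow, and did not measure bush_b's position again.

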